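# Slide the long rule over the plate edge and put it in the tray

## Task

Two thin steel rules lie flat on the raised marking-out plate, too thin to pick up there. Slide the longer one towards the robot until a good quarter of its length hangs over the plate's front edge, still lying flat on the plate, then pinch it by the overhanging end, lift it clear and lay it flat in the grey tray. Do not let it drop onto the bench, and leave the shorter rule where it lies.

Things in the scene. Friction and masses are not known exactly. Their poses are not given: they have to be found in the camera images.
- long_rule: the longer of two plain steel rules with black tick marks along one edge: 160 long x 34 wide x 3 mm thick, 0.1 to 0.17 kg, loose. Origin at the centre of its underside; its x axis runs along its length (front end at -x, towards the robot within 15 degrees), z up. Pressed on from above by the fingertips with some 5 to 10 N near its middle it follows them. Weight is even along the length.
- long_rule_front (a point): centre of the front end of the long rule (80 mm along -x from its middle), at half thickness; the end that is slid over the edge and pinched across its 34 mm width
- short_rule: the shorter steel rule, 95 x 34 x 3 mm, same make, loose; to be left alone. Origin at the centre of its underside, x along its length. It lies beside the long rule on the same plate, on either side (about 95 mm between centre lines).
- surface_plate: fixed grey marking-out plate, 210 (x) x 230 (y) x 48 mm high, flat top, ground and oiled so that the steel rules slide on it easily (friction about 0.2; much less than under rubber fingertips), turned by up to 7 degrees. Origin at the centre of its underside on the bench; x points away from the robot. Its top is a 16 mm thick slab; below that, the skirt is set back 12 mm all round.
- plate_front_edge (a point): middle of the top front edge of the plate (the edge towards the robot, 105 mm along the plate's -x from its centre, 48 mm above the bench); the edge runs along the plate's y. In front of it the bench is free, 48 mm lower than the plate top. A weighing scale with a pan (about 0.2 m high) stands to the robot's right of the plate and a shelf rack behind it, beyond x = 0.75 m: come in from above.
- tray: fixed grey open tray, 230 (x) x 160 (y) x 20 mm high outside, walls and floor about 4 mm thick, empty; turned by up to 14 degrees. Origin at the centre of its underside on the bench; x along its long side, away from the robot.

How it is judged (in metres and radians):
On the way, in this order (a step that is already met when the one before it is completed fails the run):
1. the long rule overhangs the plate's front edge by at least 35 mm, still lying flat on the plate (x of long_rule_front in the frame of surface_plate below -0.14 m and z of long_rule in the frame of surface_plate between 0.043 and 0.055 m and angle between long_rule's own z axis and vertical below 0.1 rad), for 0.2 s.
2. the long rule, held by the fingers, is lifted clear of the plate (height (world z) of long_rule above 0.055 m and contact force between long_rule and the fingers above 0.5 N), for 0.1 s.
At the end, for the whole second after the job is handed in: the long rule lies flat (within 6 degrees) on the floor of the tray, all of it inside the walls (centre within 35 mm of the tray's centre lengthwise, 60 mm across), released and at rest (x of long_rule in the frame of tray between -0.035 and 0.035 m and y of long_rule in the frame of tray between -0.06 and 0.06 m and z of long_rule in the frame of tray below 0.012 m and angle between long_rule's own z axis and vertical below 0.1 rad and linear speed of long_rule below 0.02 m/s and angular speed of long_rule below 0.2 rad/s); the robot touches nothing.
It fails at once if the long rule falls onto the bench (its middle below 35 mm height anywhere outside the tray) (height (world z) of long_rule below 0.035 m and horizontal distance between long_rule and tray above 0.15 m).
It fails at once if the short rule is moved by more than 25 mm (distance of short_rule from where it was at the start of the episode above 0.025 m).
It also fails if it takes over 54 s, if anything falls off the work surface, if the arm or the gripper's body presses on something with over 40 N, if the wrist force passes 120 N, or if a joint passes its speed limit or range.

## Robot

A 6-joint arm with a two-finger parallel gripper is mounted at the origin on a cart in front of the work surface, level with it; the furniture and walls round the work are solid. World frame = base frame: x ahead of the robot, y to its left, z up, the work surface at z = 0. Lengths are in m, angles in degrees, forces in N, time in s.
With the tool pointing down it reaches from about 0.375 to 0.925 m from the base axis. Payload 5.7 kg.
Tool frame: the origin (TCP) lies midway between the tips of the shut fingers; the grasp point (between the pads) lies 19 mm behind it; z points along the fingers, y is the direction in which the jaws open and shut (so a half turn about z gives the same grasp; the last joint's range is limited). The gripper opens to 88 mm and grips with 3 to 60 N. Pads are 20 mm wide; open, the fingers measure 115 mm over their backs; the gripper's body (75 mm by 178 mm) begins 61 mm behind the grasp point.
Start: joints at [66.629, 20.558, 86.54, -0, 72.909, -6.595], TCP at [0.173, 0.574, 0.223] pointing down, gripper open.
Joint ranges: [-170.27, 170.27], [-57.76, 135], [12.27, 136.19], [-55.21, 235.2], [11.17, 155.16], [-170.74, 170.74]. Speed limits (degrees/s): [136.94, 136.94, 180, 180, 180, 180].

## Interface

Orientations are given as a 3x3 rotation matrix whose columns are the frame's x, y, z axes.
In Python, from bench import sensors, grab_frame, camera_model, job gives the robot as it stands.
- The arm moves only by the tool play_rows, never from a script. Its argument "deltas" is a list of rows, each a list of 7 numbers: the closure, from 0 (fully open) to 1 (shut), then the shift along the tool's x, y, z in cm, then the turn, a rotation vector about the tool's x, y, z in degrees. In form: [[fingers, x, y, z, rx, ry, rz], ...]. A call has 1 to 20 rows; each row shifts and turns the commanded pose from where the row before left it, along the tool's axes as they then stand; what a row does not reach is not made up. A row lasts 1/8 s, in which the tool goes at most 62.5 mm and 10.7 degrees, less where a joint would pass 70% of its speed; a pose out of reach is approached as far as the arm can. A call with a gripper value outside its range is refused whole. The fingers move at their own pace and stop on an object; the grip force is fixed at half the most. Time passes only in rows, so rows that do not move let the fingers close. It gives the time, the measured TCP pose, the force and the opening at its end, in the units of the state.
- sensors.observe(): the state, without advancing time (a new reading comes with each control period).
- grab_frame(name): name is "scene" or "side" or "wrist"; returns the picture (400x640x3 uint8, red, green, blue); there is no depth.
- camera_model(name): a dict with "fov_y" (degrees; the focal length in pixels is half the picture's height over the tangent of half this angle, whatever the lens; pixels are square), "cx", "cy" (the principal point, pixels), "world_to_cam" (4x4, takes a point from world to camera coordinates); the wrist camera has in their place "hand_eye" (4x4, takes a point from camera to tool coordinates, whose origin is the TCP and whose axes are the flange's). Camera axes: x right, y up, looking along -z (the intrinsics and any distortion apply to the point x, -y, -z); pixel columns grow to the right and rows downward; lengths in m; the calibration is good to about 2 mm. A picture is of the moment at which its call begins: read the wrist's pose just before it. camera_model takes no time and is no camera call.
- job.close_job(): hands the job in, once; it reports no verdict.
The state is a dict: "time": time; "q": joint angles; "joint_vel": joint speeds; "joint_torque": joint torques, N m; "position": TCP position; "tool_rot": TCP orientation; "force": force on the tool from outside, world axes, zero at the start; "wrist_torque": the same for the moment, N m; "gripper_width": finger opening in m.
Only numpy, scipy, OpenCV 4.12 (cv2) and the standard library are available. Lean on these libraries where they do the work, as an engineer would, in place of code of your own. Each camera call takes 0.05 s, during which the arm holds its last target.

## Working session

There is one attempt and no reset: what is moved stays moved. The work goes in short steps, Python scripts to look and compute and a tool call to move; the robot and the scene stay as the last step left them, time stands still between calls to the robot, and variables do not carry over. Pictures are saved under pics/ and viewed, and the job is handed in when it is done.

Besides the shell and the picture viewer there is one more tool, called after "Call:" as name(argument=value, ...) on one line, values as JSON. play_rows: Moves the arm, as the interface text tells. Its arguments: {"type":"object","properties":{"deltas":{"type":"array"}},"required":["deltas"]}

```bash
mkdir -p pics; ls
python3 - <<'E'
from bench import sensors, grab_frame, camera_model
import cv2
s=sensors.observe();print(s)
for n in["scene","side","wrist"]:
    print(n,camera_model(n))
    cv2.imwrite(f"pics/{n}0.png",grab_frame(n)[:,:,::-1])
E
```

```text
pics
{'time': 0.0, 'q': array([ 6.66295723e+01,  2.05995067e+01,  8.65973346e+01,  2.65249850e-04,
        7.29083771e+01, -6.59493412e+00]), 'joint_vel': array([ 0.05445106, -0.04794916, -0.06725085, -0.04972164,  0.06182377,
       -0.03272542]), 'joint_torque': array([-5.21612710e-04, -5.15379953e+01, -2.70732826e+01,  6.73003891e-02,
        3.51744925e-02, -1.21262265e-04]), 'position': array([0.17291038, 0.57383726, 0.22180424]), 'tool_rot': array([[-9.57442561e-01,  2.88622947e-01, -7.32516662e-04],
       [ 2.88623796e-01,  9.57441105e-01, -1.68399072e-03],
       [ 2.15303200e-04, -1.82374612e-03, -9.99998314e-01]]), 'force': array([ 0.59216078,  0.13570205, -0.77433382]), 'wrist_torque': array([-0.00102041,  0.02250207,  0.0287286 ]), 'gripper_width': 0.08765786486367906}
scene {'fov_y': 54.61210472365225, 'cx': 321.87645990022304, 'cy': 201.0980897097323, 'world_to_cam': array([[ 0.89468077, -0.44662657,  0.00842799, -0.41564383],
       [ 0.32733058,  0.66831268,  0.66799166, -0.37384867],
       [-0.30397535, -0.59488055,  0.74412103, -0.60930389],
       [ 0.        ,  0.        ,  0.        ,  1.        ]])}
side {'fov_y': 46.92745039306767, 'cx': 313.18616174133587, 'cy': 196.83363151983082, 'world_to_cam': array([[ 0.95262677, -0.30322026,  0.02365805, -0.46920278],
       [ 0.13767294,  0.49927051,  0.85543855, -0.24044875],
       [-0.27119807, -0.81165659,  0.51736368, -0.56032724],
       [ 0.        ,  0.        ,  0.        ,  1.        ]])}
wrist {'fov_y': 62.72842527144629, 'cx': 322.2179898576457, 'cy': 198.00593724418962, 'hand_eye': array([[ 3.83520764e-04,  9.69598752e-01,  2.44700047e-01,
         6.71712126e-02],
       [ 9.99999776e-01, -5.06018343e-04,  4.37736227e-04,
         1.38740294e-04],
       [ 5.48251211e-04,  2.44699824e-01, -9.69598729e-01,
        -1.61973174e-01],
       [ 0.00000000e+00,  0.00000000e+00,  0.00000000e+00,
         1.00000000e+00]])}
```

View pics/scene0.png

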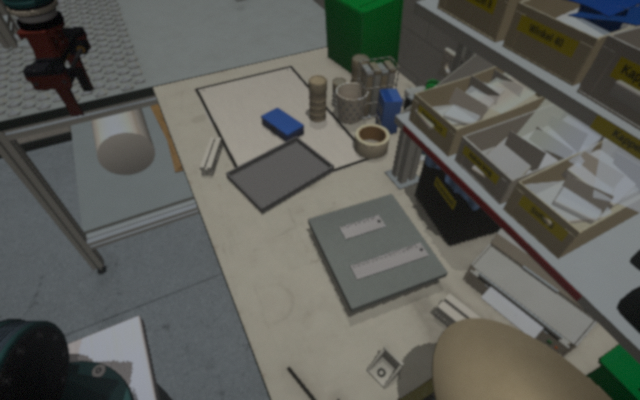

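View pics/side0.png

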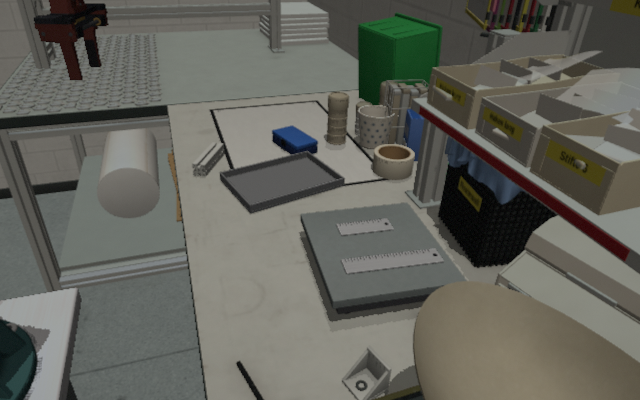

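View pics/wrist0.png

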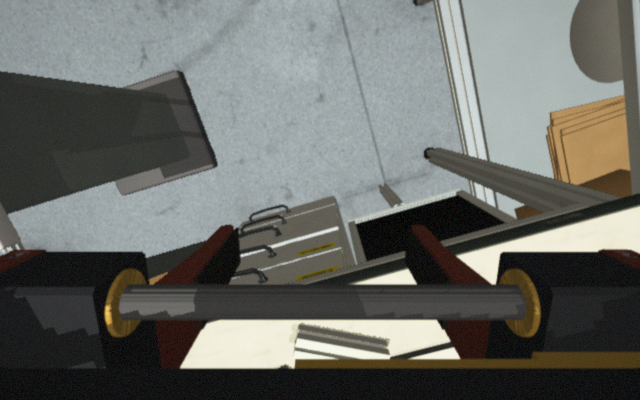

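The side view shows the plate, with the long rule at about (345,266)–(441,257), the short rule at (338,228)–(394,226), and the tray centred near (282,180). I'll extract the contours next.

```bash
cat > h.py <<'E'
import numpy as np, cv2
from bench import sensors, grab_frame, camera_model
def fxy(m): return 200/np.tan(np.radians(m['fov_y'])/2)
def ray(name,px,s=None):
    m=camera_model(name); f=fxy(m)
    d=np.array([(px[0]-m['cx'])/f, -(px[1]-m['cy'])/f, -1])
    if name=='wrist':
        T=np.eye(4);T[:3,:3]=s['tool_rot'];T[:3,3]=s['position'];C=T@m['hand_eye']
    else: C=np.linalg.inv(m['world_to_cam'])
    return C[:3,3], C[:3,:3]@d
def onz(name,px,z,s=None):
    o,d=ray(name,px,s); return o+d*(z-o[2])/d[2]
def proj(name,p,s=None):
    m=camera_model(name); f=fxy(m)
    if name=='wrist':
        T=np.eye(4);T[:3,:3]=s['tool_rot'];T[:3,3]=s['position'];W=np.linalg.inv(T@m['hand_eye'])
    else: W=m['world_to_cam']
    c=W@np.append(p,1); return np.array([m['cx']-f*c[0]/c[2], m['cy']+f*c[1]/c[2]])
E
python3 - <<'E'
import cv2,numpy as np
for n,(x0,x1,y0,y1) in dict(side=(210,480,140,330),scene=(220,460,130,320)).items():
    im=cv2.imread(f'pics/{n}0.png')[y0:y1,x0:x1]
    cv2.imwrite(f'pics/{n}0c.png',cv2.resize(im,None,fx=2.9,fy=2.9,interpolation=cv2.INTER_CUBIC))
im=cv2.imread('pics/side0.png')
for p in[(360,266),(365,227),(350,290),(330,250),(240,250),(280,182),(310,190)]:print(p,im[p[1],p[0]])
E
```

```text
(360, 266) [129 131 133]
(365, 227) [132 134 135]
(350, 290) [100 104 101]
(330, 250) [102 105 102]
(240, 250) [131 141 143]
(280, 182) [89 90 90]
(310, 190) [50 50 50]
```

View pics/side0c.png

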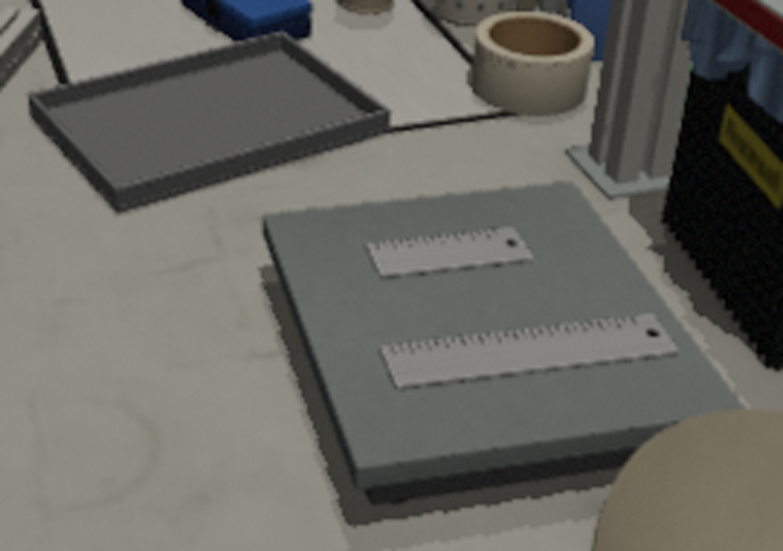

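The crop is sharp: both rules, the plate top and the tray rim are clear. I'll mask the rules in both views and cast the contours onto planes.

Run:
```python
from h import *
for n,box in dict(side=(300,470,205,300),scene=(310,445,200,305)).items():
    im=cv2.imread(f'pics/{n}0.png')
    x0,x1,y0,y1=box
    b=im.astype(int)
    # rules: neutral/pinkish (R>=G) vs plate greenish
    g=b[y0:y1,x0:x1]
    v=g[:,:,2]; 
    if n=='scene': print(np.percentile(v,[5,50,95]))
    m=((g[:,:,2]-g[:,:,1]>=0)&(v>(116 if n=='side' else 100))).astype(np.uint8)
    m=cv2.morphologyEx(m,cv2.MORPH_CLOSE,np.ones((5,5)))
    cs,_=cv2.findContours(m,cv2.RETR_EXTERNAL,cv2.CHAIN_APPROX_NONE)
    for c in cs:
        if cv2.contourArea(c)<250: continue
        P=np.array([onz(n,p,0.051)[:2] for p in (c.reshape(-1,2)+[x0,y0])])
        r=cv2.minAreaRect((P*1000).astype(np.float32)); print(n,cv2.contourArea(c),r, cv2.boxPoints(r).round(1).tolist())
crop=lambda x,y:((x+.5)/2.9-.5+210,(y+.5)/2.9-.5+140)
print('plate')
for p in[(265,222),(358,470),(575,184),(740,405)]: print(onz('side',crop(*p),0.048).round(4))
print('tray rim')
T=np.array([onz('side',crop(*p),0.02)[:2] for p in[(31,97),(284,34),(387,112),(120,190)]]);print(T.round(4),T.mean(0))
r=cv2.minAreaRect((T*1000).astype(np.float32));print(r)
```

```text
side 1210.5 ((629.7054443359375, 23.099414825439453), (32.84157943725586, 159.358642578125), 84.31983184814453) [[548.7999877929688, 14.600000381469727], [707.4000244140625, -1.100000023841858], [710.5999755859375, 31.600000381469727], [552.0, 47.29999923706055]]
side 614.5 ((506.71185302734375, 68.77943420410156), (193.70468139648438, 29.379344940185547), 73.76349639892578) [[465.5, -20.100000381469727], [493.70001220703125, -28.299999237060547], [547.9000244140625, 157.6999969482422], [519.7000122070312, 165.89999389648438]]
side 498.5 ((623.2291259765625, 120.64147186279297), (32.88237762451172, 93.65394592285156), 86.0674819946289) [[575.4000244140625, 107.5], [668.7999877929688, 101.0], [671.0999755859375, 133.8000030517578], [577.5999755859375, 140.3000030517578]]
side 985.5 ((725.8757934570312, 33.275840759277344), (249.62730407714844, 63.455326080322266), 72.43317413330078) [[658.0, -76.0999984741211], [718.5, -95.30000305175781], [793.7999877929688, 142.6999969482422], [733.2999877929688, 161.8000030517578]]
side 278.0 ((602.3850708007812, 196.98562622070312), (29.6648845672
[... 1044 characters left out ...]
19468879699707) [[535.0999755859375, 38.5], [614.0999755859375, -97.30000305175781], [827.0, 26.5], [747.9000244140625, 162.3000030517578]]
scene 520.0 ((603.8770141601562, 186.85423278808594), (53.05806350708008, 136.96499633789062), 63.90781021118164) [[530.7000122070312, 193.10000610351562], [653.7000122070312, 132.89999389648438], [677.0, 180.60000610351562], [554.0, 240.8000030517578]]
plate
[0.5271 0.1842 0.048 ]
[ 0.5094 -0.0353  0.048 ]
[0.7352 0.1727 0.048 ]
[ 0.7158 -0.0462  0.048 ]
tray rim
[[0.416  0.4375]
 [0.635  0.4941]
 [0.6705 0.3439]
 [0.4554 0.2888]] [0.54423829 0.3910794 ]
((544.8071899414062, 391.13824462890625), (226.1593475341797, 154.2359619140625), 14.47705364227295)
```

Run:
```python
from h import *
im=cv2.imread('pics/scene0.png')[130:320,220:460]
im=cv2.convertScaleAbs(im,alpha=1.5)
cv2.imwrite('pics/scene0d.png',cv2.resize(im,None,fx=3,fy=3,interpolation=cv2.INTER_CUBIC))
```

```text
(no output)
```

View pics/scene0d.png

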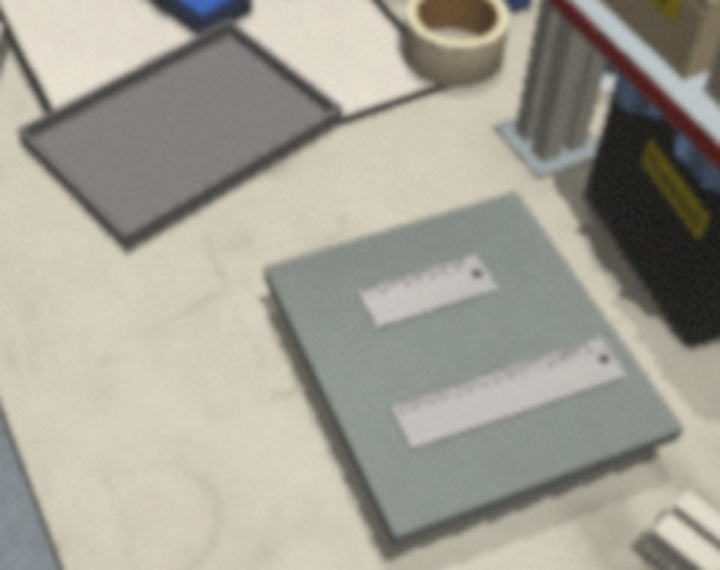

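```bash
cat >> h.py <<'E'
def delta(target, s=None):
    s=s or sensors.observe(); return (s['tool_rot'].T@(np.array(target)-s['position'])*100).round(2)
def yaw(s=None):
    s=s or sensors.observe(); R=s['tool_rot']; return np.degrees(np.arctan2(R[1,0],R[0,0]))
E
python3 - <<'E'
from h import *
for p in[(414,350),(495,282)]: print('side',onz('side',p,.2),onz('side',p,.1))
for p in[(434,350),(480,320)]: print('scene',onz('scene',p,.2),onz('scene',p,.1))
a=np.radians(174.35)
R=np.array([[np.cos(a),np.sin(a),0],[np.sin(a),-np.cos(a),0],[0,0,-1]])
s=sensors.observe();print(yaw())
print(R.T@(np.array([.630,.023,.20])-s['position'])*100)
E
```

```text
side [ 0.49516249 -0.25395947  0.2       ] [ 0.54963046 -0.18122736  0.1       ]
side [ 0.61431589 -0.200912    0.2       ] [ 0.70763623 -0.1108827   0.1       ]
scene [ 0.53082447 -0.19233724  0.2       ] [ 0.57460369 -0.1714312   0.1       ]
scene [ 0.61368336 -0.18711674  0.2       ] [ 0.6738176  -0.16518026  0.1       ]
163.2263862634199
[-50.90491532 -50.33068751   2.20188879]
```

The scale pan starts at about y = -0.19, so it is clear of the gripper. I'll turn and travel to above the rule's middle with the fingers closing.

Call:
play_rows(deltas=[[0,0,0,0,0,0,-5.55],[0,0,0,0,0,0,-5.55],[0,-3.64,-3.6,0,0,0,0],[0,-3.64,-3.6,0,0,0,0],[0,-3.64,-3.6,0,0,0,0],[0,-3.64,-3.6,0,0,0,0],[0,-3.64,-3.6,0,0,0,0],[0.5,-3.64,-3.6,0,0,0,0],[1,-3.64,-3.6,0,0,0,0],[1,-3.64,-3.6,0,0,0,0],[1,-3.64,-3.6,0,0,0,0],[1,-3.64,-3.6,0,0,0,0],[1,-3.64,-3.6,0,0,0,0],[1,-3.64,-3.6,0,0,0,0],[1,-3.64,-3.6,0,0,0,0],[1,-3.64,-3.6,0,0,0,0],[1,0,0,0,0,0,0],[1,0,0,0,0,0,0]])

```text
time: 2.4
position: [0.6297, 0.0227, 0.2221]
tool_rot: [[-0.995, 0.1, -0.002], [0.1, 0.995, 0.0], [0.002, 0.0, -1.0]]
force: [-1.4, -0.9, -0.1]
gripper_width: 0.0003
```

Run:
```python
from h import *
s=sensors.observe();print(s['time'],s['position'],yaw(s),s['tool_rot'][:,2],s['force'],s['gripper_width'],s['q'])
cv2.imwrite("pics/w1.png",grab_frame('wrist')[:,:,::-1])
print(delta([.630,.023,.06],s))
for p in[(.5505,.031,.051),(.7095,.015,.051)]:print(proj('wrist',p,s))
```

```text
2.4 [0.62966437 0.02272245 0.2220711 ] 174.28764912795396 [-1.66431547e-03  4.89384850e-04 -9.99998495e-01] [-1.36581531 -0.85524549 -0.11966574] 0.00029073493732741757 [-4.22401059e+00  2.31013189e+01  8.25744821e+01  2.17384119e-02
  7.44213647e+01 -8.85174999e+01]
[-0.06  0.03 16.21]
[322.43838331 102.36791591]
[322.27202572 254.42980876]
```

View pics/w1.png

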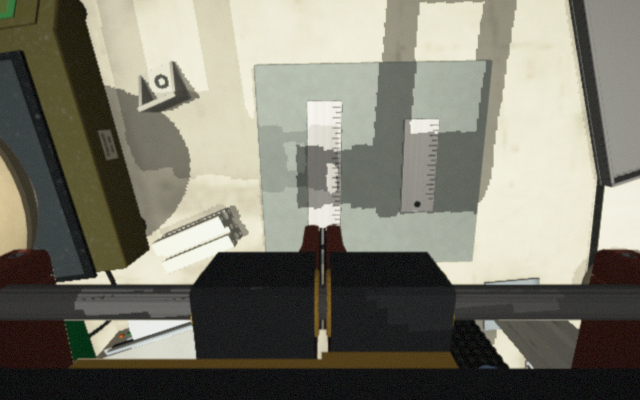

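The wrist view shows the rule's front end centred at (324,101), within 2 px of my prediction. The plate front edge runs from (254,65) to (491,60). I'll descend to near contact.

Run:
```python
from h import *
s=sensors.observe()
print([onz('wrist',p,z,s).round(4) for p,z in[((254,65),.048),((491,60),.048),((324,101),.051),((307,101),.051),((342,101),.051),((307,225),.051)]])
```

```text
[array([ 0.5094, -0.0305,  0.048 ]), array([0.5272, 0.1956, 0.048 ]), array([0.5491, 0.0331, 0.051 ]), array([0.5475, 0.0166, 0.051 ]), array([0.5508, 0.0505, 0.051 ]), array([0.674 , 0.0026, 0.051 ])]
```

Call:
play_rows(deltas=[[1,0,0,4,0,0,0],[1,0,0,4,0,0,0],[1,0,0,4,0,0,0],[1,0,0,3,0,0,0],[1,0,0,1.2,0,0,0],[1,0,0,0.3,0,0,0],[1,0,0,0,0,0,0]])

```text
time: 3.32
position: [0.6311, 0.0228, 0.0588]
tool_rot: [[-0.995, 0.098, 0.002], [0.098, 0.995, -0.0], [-0.002, -0.0, -1.0]]
force: [-0.4, 0.1, -0.0]
gripper_width: 0.0008
```

Call:
play_rows(deltas=[[1,0,0,0.3,0,0,0],[1,0,0,0.2,0,0,0],[1,0,0,0.1,0,0,0],[1,0,0,0,0,0,0]])

```text
time: 3.82
position: [0.6304, 0.0224, 0.0517]
tool_rot: [[-0.995, 0.099, -0.0], [0.099, 0.995, -0.0], [0.0, -0.0, -1.0]]
force: [-0.2, 0.2, -0.3]
gripper_width: 0.0004
```

Call:
play_rows(deltas=[[1,0,0,0.1,0,0,0],[1,0,0,0,0,0,0]])

```text
time: 4.08
position: [0.6308, 0.0224, 0.0514]
tool_rot: [[-0.995, 0.099, 0.001], [0.099, 0.995, -0.0], [-0.001, -0.0, -1.0]]
force: [-0.3, 0.7, 4.8]
gripper_width: 0.0004
```

Call:
play_rows(deltas=[[1,0,0,0.03,0,0,0],[1,0,0,0,0,0,0]])

```text
time: 4.32
position: [0.631, 0.0224, 0.0514]
tool_rot: [[-0.995, 0.099, 0.001], [0.099, 0.995, -0.0], [-0.001, -0.0, -1.0]]
force: [-1.3, 0.1, 7.5]
gripper_width: 0.0004
```

Call:
play_rows(deltas=[[1,0.2,0,0,0,0,0],[1,0.4,0,0,0,0,0],[1,0.5,0,0,0,0,0],[1,0.5,0,0,0,0,0],[1,0.4,0,0,0,0,0],[1,0,0,0,0,0,0]])

```text
time: 5.08
position: [0.6114, 0.0244, 0.0514]
tool_rot: [[-0.995, 0.099, 0.002], [0.099, 0.995, -0.0], [-0.002, -0.0, -1.0]]
force: [0.2, 0.1, 7.2]
gripper_width: 0.0002
```

Run:
```python
from h import *
s=sensors.observe();print(s['position'],s['force'])
cv2.imwrite("pics/s2.png",cv2.resize(grab_frame('side')[190:330,290:480,::-1],None,fx=4,fy=4,interpolation=cv2.INTER_CUBIC))
cv2.imwrite("pics/w2.png",grab_frame('wrist')[:,:,::-1])
```

```text
[0.61136685 0.02441762 0.05137466] [0.21405443 0.06255791 7.22180035]
```

View pics/s2.png

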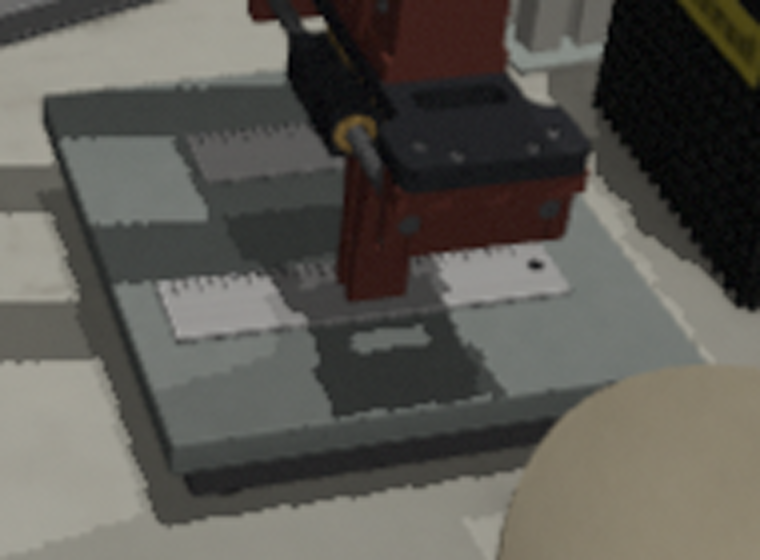

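View pics/w2.png

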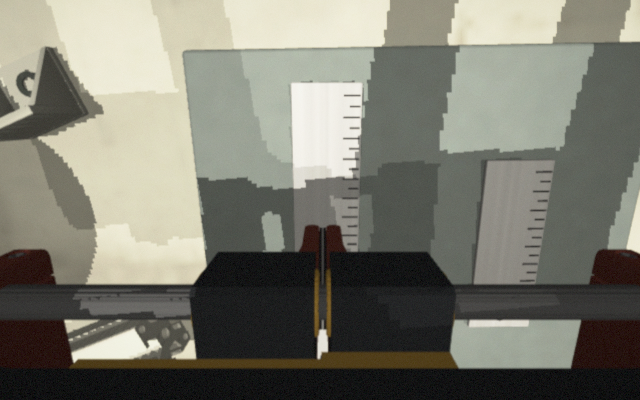

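In the wrist view the rule's front end spans (291,83)–(362,83), straight, and the plate edge is at row ~46. The rule follows the fingers. I'll check the amount.

Run:
```python
from h import *
s=sensors.observe()
print([onz('wrist',p,z,s).round(4) for p,z in[((185,51),.048),((455,46),.048),((291,83),.051),((362,83),.051)]])
```

```text
[array([ 0.5093, -0.0296,  0.048 ]), array([0.5196, 0.0957, 0.048 ]), array([0.5285, 0.0181, 0.051 ]), array([0.5318, 0.0512, 0.051 ])]
```

Call:
play_rows(deltas=[[1,0.3,0,0,0,0,0],[1,0.5,0,0,0,0,0],[1,0.5,0,0,0,0,0],[1,0.5,0,0,0,0,0],[1,0.5,0,0,0,0,0],[1,0.5,0,0,0,0,0],[1,0.5,0,0,0,0,0],[1,0.5,0,0,0,0,0],[1,0.2,0,0,0,0,0],[1,0,0,0,0,0,0]])

```text
time: 6.42
position: [0.5719, 0.0283, 0.0514]
tool_rot: [[-0.995, 0.099, 0.003], [0.099, 0.995, -0.0], [-0.003, -0.0, -1.0]]
force: [0.7, -0.3, 7.1]
gripper_width: 0.0
```

Run:
```python
from h import *
s=sensors.observe();print(s['position'],s['force'])
cv2.imwrite("pics/w3.png",grab_frame('wrist')[:,:,::-1])
```

```text
[0.57187089 0.02834896 0.05136143] [ 0.65098241 -0.27632457  7.09849023]
```

View pics/w3.png

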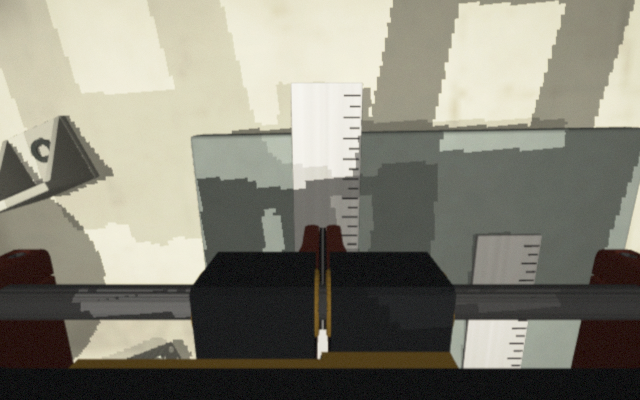

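The front end is still at row 83, so there is no slip. Overhang is about 24 mm. Sliding 31 mm more.

Call:
play_rows(deltas=[[1,0.3,0,0,0,0,0],[1,0.5,0,0,0,0,0],[1,0.5,0,0,0,0,0],[1,0.5,0,0,0,0,0],[1,0.5,0,0,0,0,0],[1,0.5,0,0,0,0,0],[1,0.3,0,0,0,0,0],[1,0,0,0,0,0,0],[1,0,0,0,0,0,0],[1,0,0,0,0,0,0]])

```text
time: 7.72
position: [0.541, 0.0314, 0.0513]
tool_rot: [[-0.995, 0.099, 0.002], [0.099, 0.995, -0.0], [-0.002, -0.0, -1.0]]
force: [0.9, -1.1, 7.9]
gripper_width: 0.0005
```

Run:
```python
from h import *
s=sensors.observe();print(s['position'],s['force'])
cv2.imwrite("pics/w4.png",grab_frame('wrist')[:,:,::-1])
```

```text
[0.54102352 0.03140986 0.05132908] [ 0.91694907 -1.1395671   7.85957942]
```

View pics/w4.png

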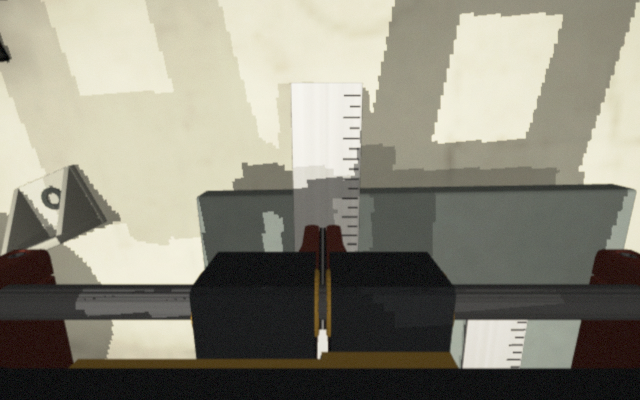

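The plate edge is at row 189 and the front end is still at row 83, giving about 54 mm of overhang. I'll lift off, open, and move over the overhang.

Call:
play_rows(deltas=[[1,0,0,-0.5,0,0,0],[1,0,0,-2,0,0,0],[0.5,0,0,-4,0,0,0],[0,2,0.1,-4,0,0,0],[0,2.8,0.1,0,0,0,0],[0,0,0,0,0,0,0],[0,0,0,0,0,0,0],[0,0,0,0,0,0,0]])

```text
time: 8.78
position: [0.4931, 0.0381, 0.1549]
tool_rot: [[-0.995, 0.099, -0.0], [0.099, 0.995, -0.0], [0.0, -0.0, -1.0]]
force: [-0.3, 0.0, 0.5]
gripper_width: 0.0566
```

Run:
```python
from h import *
s=sensors.observe();print(s['position'],s['force'],s['gripper_width'],yaw(s))
cv2.imwrite("pics/w5.png",grab_frame('wrist')[:,:,::-1])
cv2.imwrite("pics/s5.png",cv2.resize(grab_frame('side')[150:330,230:480,::-1],None,fx=3,fy=3,interpolation=cv2.INTER_CUBIC))
```

```text
[0.49311695 0.03809346 0.15494214] [-0.28413768  0.01680926  0.45276341] 0.05657936101050436 174.3183245271599
```

View pics/w5.png

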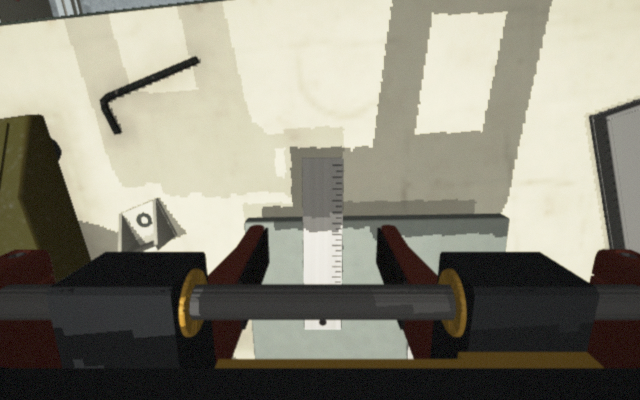

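View pics/s5.png

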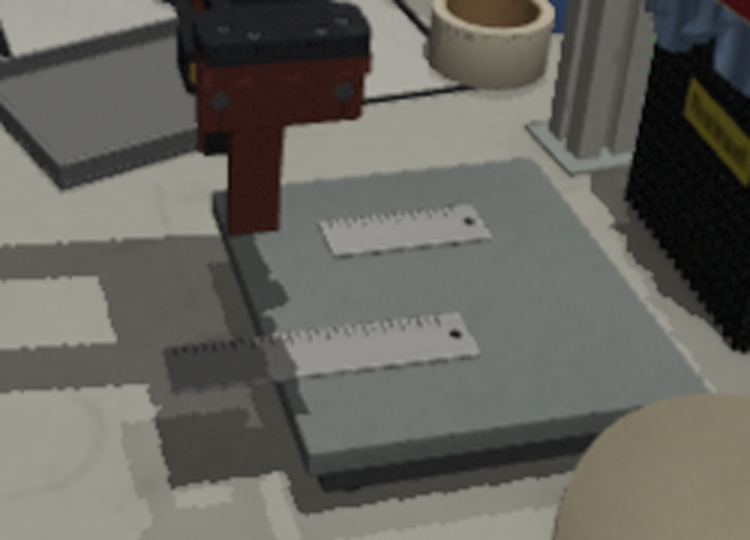

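The rule lies flat with its front end at (302–343,157) in the wrist view, and the plate edge is at row ~218.

Run:
```python
from h import *
s=sensors.observe()
P=[onz('wrist',p,z,s).round(4) for p,z in[((246,219),.048),((507,215),.048),((302,157),.051),((343,157),.051),((304.5,330),.051),((341.5,330),.051)]]
print(P)
f=(P[2]+P[3])/2; b=(P[4]+P[5])/2; u=(b-f)/np.linalg.norm(b-f); print(np.linalg.norm(b-f),np.degrees(np.arctan2(u[1],u[0])))
g=f+u*.033; print(g, s['gripper_width'], delta([g[0],g[1],.0385],s))
```

```text
[array([ 0.5056, -0.0288,  0.048 ]), array([0.524 , 0.1941, 0.048 ]), array([0.4571, 0.0253, 0.051 ]), array([0.4604, 0.0584, 0.051 ]), array([0.6171, 0.0094, 0.051 ]), array([0.6205, 0.0436, 0.051 ])]
0.16078440533832877 -5.4783405767397175
[0.49159927 0.03869951 0.051     ] 0.0648557120214775 [ 0.13  0.05 11.64]
```

Call:
play_rows(deltas=[[0,0.1,0,0,0,0,0],[0,0,0,3,0,0,0],[0,0,0,3,0,0,0],[0,0,0,2.5,0,0,0],[0,0,0,1.5,0,0,0],[0,0,0,1,0,0,0],[0,0,0,0.6,0,0,0],[0,0,0,0,0,0,0]])

```text
time: 9.88
position: [0.4915, 0.0383, 0.0394]
tool_rot: [[-0.995, 0.099, 0.0], [0.099, 0.995, -0.0], [-0.0, -0.0, -1.0]]
force: [-0.7, -0.3, -0.1]
gripper_width: 0.0876
```

Run:
```python
from h import *
s=sensors.observe();print(s['position'],s['force'],s['gripper_width'],yaw(s))
cv2.imwrite("pics/s6.png",cv2.resize(grab_frame('side')[150:330,230:480,::-1],None,fx=3,fy=3,interpolation=cv2.INTER_CUBIC))
```

```text
[0.49145632 0.03832229 0.03939722] [-0.70981258 -0.31579973 -0.13747019] 0.08760724662696155 174.32535130429838
```

View pics/s6.png

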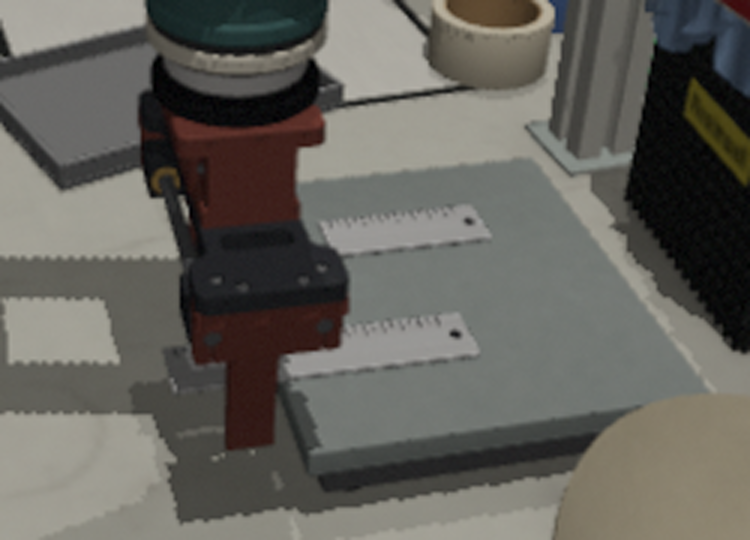

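The fingers straddle the overhang with the plate edge clear. Closing slowly.

Call:
play_rows(deltas=[[0.3,0,0,0,0,0,0],[0.5,0,0,0,0,0,0],[0.5,0,0,0,0,0,0],[0.6,0,0,0,0,0,0],[0.65,0,0,0,0,0,0],[0.75,0,0,0,0,0,0],[1,0,0,0,0,0,0],[1,0,0,0,0,0,0],[1,0,0,0,0,0,0]])

```text
time: 11.05
position: [0.4913, 0.0383, 0.0394]
tool_rot: [[-0.995, 0.099, -0.0], [0.099, 0.995, -0.0], [0.0, -0.0, -1.0]]
force: [0.0, -0.6, 0.3]
gripper_width: 0.0331
```

Call:
play_rows(deltas=[[1,0,0,-0.3,0,0,0],[1,0,0,-0.5,0,0,0],[1,0,0,-0.7,0,0,0],[1,0,0,-1,0,0,0],[1,0,0,-1,0,0,0],[1,0,0,0,0,0,0],[1,0,0,0,0,0,0]])

```text
time: 11.92
position: [0.4913, 0.0383, 0.0744]
tool_rot: [[-0.995, 0.099, 0.0], [0.099, 0.995, -0.0], [-0.0, -0.0, -1.0]]
force: [-0.7, -1.0, -1.5]
gripper_width: 0.0332
```

Run:
```python
from h import *
s=sensors.observe();print(s['position'],s['force'],s['gripper_width'],s['wrist_torque'])
cv2.imwrite("pics/s7.png",cv2.resize(grab_frame('side')[150:330,230:480,::-1],None,fx=3,fy=3,interpolation=cv2.INTER_CUBIC))
```

```text
[0.49125685 0.03831995 0.07444519] [-0.67541568 -0.99554215 -1.49700899] 0.03320936904198553 [0.01633223 0.0336563  0.02620234]
```

View pics/s7.png

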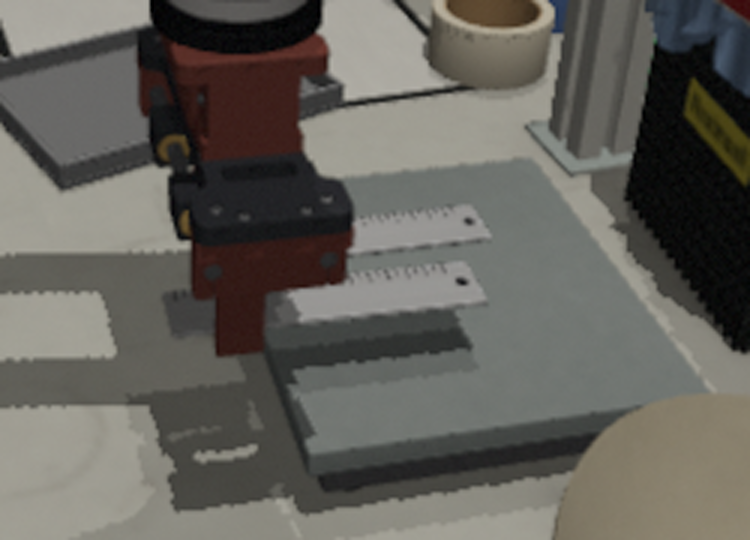

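The rule is held level: tail corner at (463,262) and no droop in the side view. Lifting and carrying it over the tray.

Call:
play_rows(deltas=[[1,0,0,-1.5,0,0,0],[1,0,0,-2.5,0,0,0],[1,0,0,-2.5,0,0,0],[1,0,0,-1.5,0,0,0],[1,0.1,1.5,0,0,0,0],[1,0.2,3,0,0,0,0],[1,0.3,4,0,0,0,0],[1,0.4,4,0,0,0,0],[1,0.4,4,0,0,0,0],[1,0.4,4,0,0,0,0],[1,0.3,4,0,0,0,0],[1,0.3,4,0,0,0,0],[1,0.2,3,0,0,0,0],[1,0,2.5,0,0,0,0],[1,0,0,0,0,0,-5],[1,0,0,0,0,0,-5],[1,0,0,0,0,0,-5],[1,0,0,0,0,0,-5],[1,0,0,0,0,0,0],[1,0,0,0,0,0,0]])

```text
time: 14.48
position: [0.4983, 0.3795, 0.1536]
tool_rot: [[-0.969, -0.246, -0.001], [-0.246, 0.969, -0.001], [0.001, -0.0, -1.0]]
force: [-0.4, 0.2, -0.3]
gripper_width: 0.0331
```

Run:
```python
from h import *
s=sensors.observe();print(s['position'],s['force'],s['gripper_width'],yaw(s))
cv2.imwrite("pics/s8.png",cv2.resize(grab_frame('side')[60:270,180:430,::-1],None,fx=2.8,fy=2.8,interpolation=cv2.INTER_CUBIC))
s=sensors.observe()
cv2.imwrite("pics/w8.png",grab_frame('wrist')[:,:,::-1])
```

```text
[0.49834005 0.37948266 0.15356286] [-0.37223947  0.17163941 -0.34425322] 0.03314789049439998 -165.7524029848517
```

View pics/s8.png

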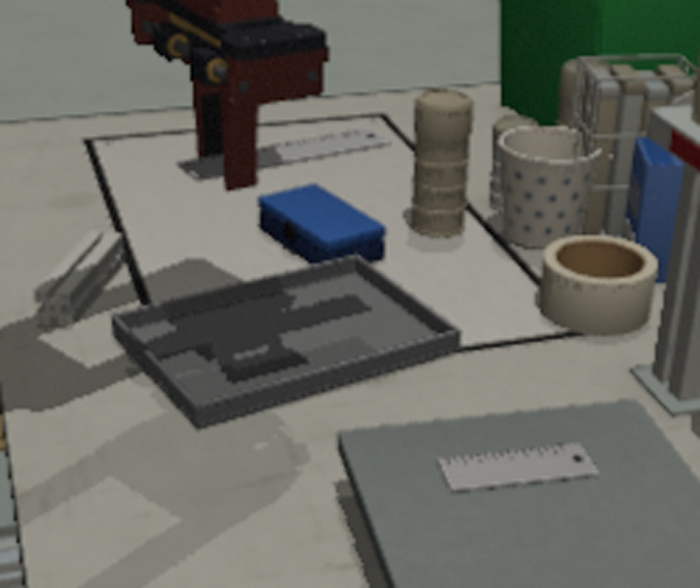

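View pics/w8.png

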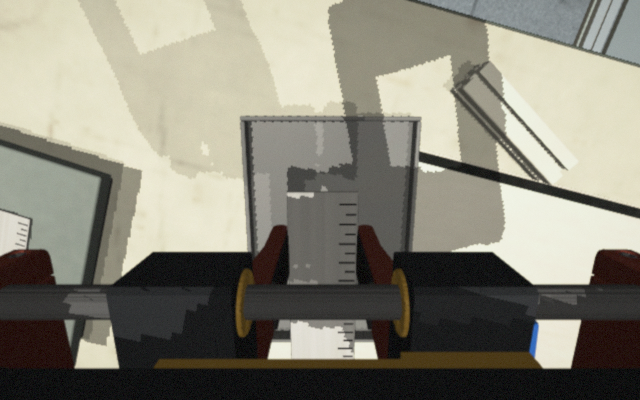

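In the wrist view the tray's front rim corners are at (241,118) and (420,118), square to the rule. Checking the position.

Run:
```python
from h import *
s=sensors.observe()
a,b=[onz('wrist',p,.02,s) for p in[(241,118),(420,118)]];m=(a+b)/2
e=(b-a)/np.linalg.norm(b-a);print(a,b,np.linalg.norm(b-a)); n=np.array([e[1],-e[0],0]); n*=np.sign(n[0]); print('yaw',np.degrees(np.arctan2(n[1],n[0])))
c=m+.115*n;print('tray c',c)
rc=s['position']-.047*s['tool_rot'][:,0];print('rule c',rc,'rel along,across',(rc-c)@n,(rc-c)@np.array([-n[1],n[0],0]))
# rule front check
zr=s['position'][2]+.0115
f=onz('wrist',(322,192),zr,s);print('front',f,np.linalg.norm((f-s['position'])[:2]))
```

```text
[0.45343553 0.29473326 0.02      ] [0.41471021 0.44674068 0.02      ] 0.15686269812375112
yaw 14.29260602210446
tray c [0.54551334 0.39912747 0.02      ]
rule c [0.5442786  0.39096373 0.1539169 ] rel along,across -0.003211940402757482 -0.007606226491452615
front [0.46766302 0.37182894 0.16544705] 0.03196999759713694
```

Call:
play_rows(deltas=[[1,0,0.3,1,0,0,0],[1,0,0,2.5,0,0,0],[1,0,0,3,0,0,0],[1,0,0,3,0,0,0],[1,0,0,2,0,0,0],[1,0,0,1.5,0,0,0],[1,0,0,1,0,0,0],[1,0,0,0.4,0,0,0],[1,0,0,0,0,0,0],[1,0,0,0,0,0,0]])

```text
time: 15.82
position: [0.4988, 0.3824, 0.011]
tool_rot: [[-0.969, -0.247, 0.001], [-0.247, 0.969, 0.001], [-0.001, 0.0, -1.0]]
force: [1.0, -0.7, -1.5]
gripper_width: 0.0329
```

Run:
```python
from h import *
s=sensors.observe();print(s['position'],s['force'],s['gripper_width'],yaw(s))
cv2.imwrite("pics/s9.png",cv2.resize(grab_frame('side')[60:270,180:430,::-1],None,fx=2.8,fy=2.8,interpolation=cv2.INTER_CUBIC))
```

```text
[0.49882727 0.38243321 0.01100804] [ 1.00996353 -0.70392327 -1.46975754] 0.03292652623011208 -165.67991292678974
```

View pics/s9.png

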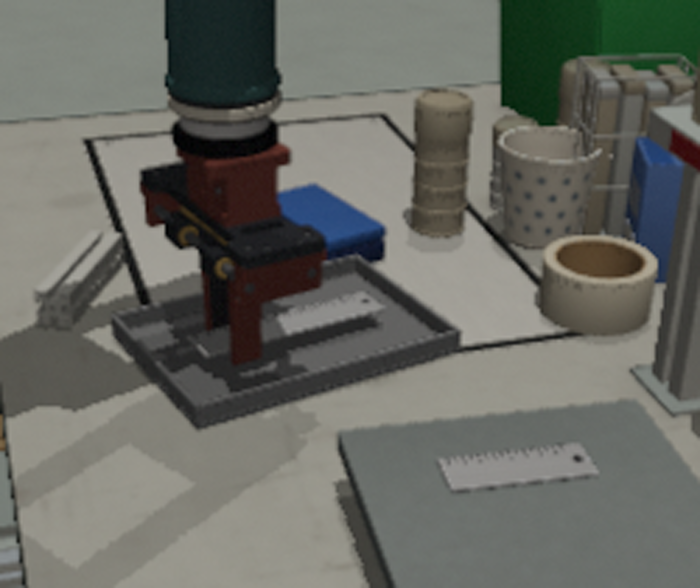

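The rule is inside the tray walls. I'll lower the last few mm, then release gently.

Call:
play_rows(deltas=[[1,0,0,0.3,0,0,0],[1,0,0,0.15,0,0,0],[1,0,0,0,0,0,0]])

```text
time: 16.25
position: [0.4981, 0.382, 0.0057]
tool_rot: [[-0.969, -0.247, -0.0], [-0.247, 0.969, -0.0], [0.0, -0.0, -1.0]]
force: [-0.3, 0.2, -0.9]
gripper_width: 0.0328
```

Call:
play_rows(deltas=[[0.55,0,0,0,0,0,0],[0.4,0,0,0,0,0,0],[0.3,0,0,0,0,0,0],[0.3,0,0,0,0,0,0],[0.3,0,0,0,0,0,0]])

```text
time: 16.88
position: [0.4983, 0.3821, 0.0059]
tool_rot: [[-0.969, -0.247, 0.0], [-0.247, 0.969, -0.0], [-0.0, -0.0, -1.0]]
force: [0.2, 0.1, -0.3]
gripper_width: 0.0615
```

Run:
```python
from h import *
s=sensors.observe();print(s['position'],s['force'],s['gripper_width'],yaw(s))
cv2.imwrite("pics/s10.png",cv2.resize(grab_frame('side')[60:270,180:430,::-1],None,fx=2.8,fy=2.8,interpolation=cv2.INTER_CUBIC))
```

```text
[0.49834604 0.38214852 0.00585695] [ 0.17743592  0.1296515  -0.26753993] 0.0614894557491676 -165.67383200054576
```

View pics/s10.png

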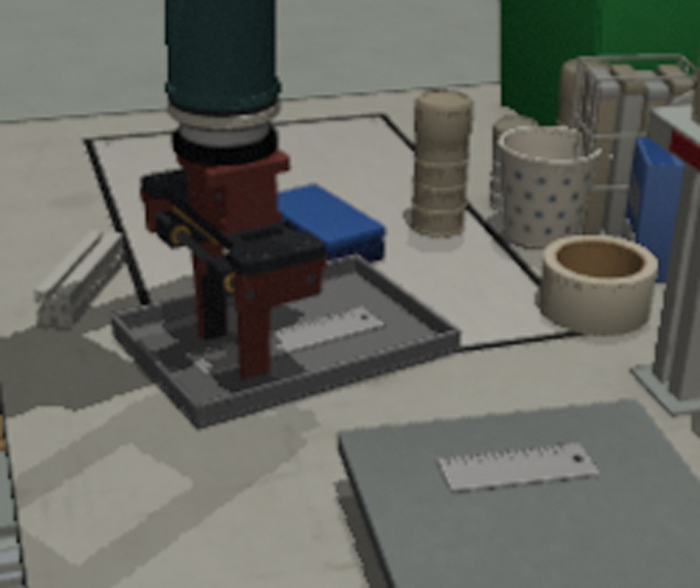

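The rule is released and lies in the tray. Backing straight up.

Call:
play_rows(deltas=[[0.3,0,0,-1,0,0,0],[0.3,0,0,-3,0,0,0],[0.3,0,0,-4,0,0,0],[0.3,0,0,-5,0,0,0],[0.3,0,0,-5,0,0,0],[0.3,0,0,-2,0,0,0],[0.3,0,0,0,0,0,0],[0.3,0,0,0,0,0,0],[0.3,0,0,0,0,0,0]])

```text
time: 18.05
position: [0.4974, 0.3816, 0.2042]
tool_rot: [[-0.969, -0.247, -0.003], [-0.247, 0.969, -0.002], [0.003, -0.001, -1.0]]
force: [0.6, -0.7, 0.6]
gripper_width: 0.0613
```

Run:
```python
from h import *
s=sensors.observe();print(s['time'],s['position'],s['force'],s['gripper_width'])
cv2.imwrite("pics/s11.png",cv2.resize(grab_frame('side')[130:270,200:450,::-1],None,fx=3,fy=3,interpolation=cv2.INTER_CUBIC))
```

```text
18.05 [0.49741108 0.38158984 0.2041779 ] [ 0.64982604 -0.69098119  0.57349938] 0.06125039082029468
```

View pics/s11.png

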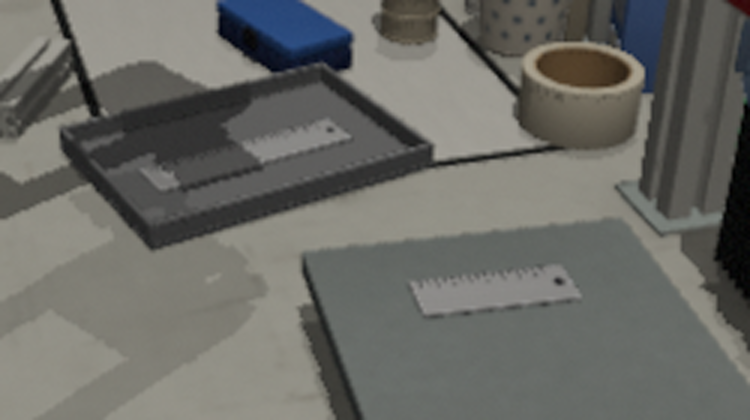

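The rule lies flat on the tray floor, corners at about (140,168), (157,190), (335,122) and (352,136) in the crop. It sits well inside the walls, and the short rule hasn't moved. A numeric check first, then I'll hand in.

Run:
```python
from h import *
from bench import job
c=lambda x,y:((x+.5)/3-.5+200,(y+.5)/3-.5+130)
P=np.array([onz('side',c(*p),.007) for p in[(140,168),(157,190),(335,122),(352,138)]])
d=P.mean(0)-np.array([.545,.395,.007]);a=np.radians(14.4)
print(P.mean(0),'along',d@[np.cos(a),np.sin(a),0],'across',d@[-np.sin(a),np.cos(a),0])
S=np.array([onz('side',c(*p),.051) for p in[(410,283),(427,316),(566,265),(581,298)]]);print('short',S.mean(0))
job.close_job()
```

```text
[0.54570772 0.39009399 0.007     ] along -0.0005345888315347575 across -0.004927880048818976
short [0.62420074 0.1193788  0.051     ]
the job is handed in; nothing more can be done
```

The long rule is now lying flat in the grey tray, and I handed the job in after about 18 s of the 54 s allowed. No verdict is reported, so these are my own camera checks.

- **Slide:** I pressed on the rule's middle with about 7 N and slid it until 52–54 mm hung over the plate's front edge. It stayed flat, and the wrist camera showed no slip under the fingers.
- **Lift and place:** I pinched the overhanging end. The rule came up level with no visible droop, and I carried it to the tray and released it about 1 cm above the floor. I then backed the gripper off to 0.20 m, so nothing was touching.
- **Rule in the tray:** In the last side-camera check its centre was about 1 mm lengthwise and 5 mm across from the tray centre. The limits are 35 mm and 60 mm.
- **Short rule:** It measured (0.624, 0.119) m, against (0.623, 0.121) m at the start. The difference is within measurement noise.
- **Disagreement:** The side and wrist cameras put the tray centre about 8 mm apart across its width. I aimed between the two, and either reading leaves the rule well inside the limits.

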